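# Load the square blank into the square-pocket die

### The job

Two lower dies stand on the bench and the one with the round pocket is already loaded: leave it as it is. Load the other die: pick up the large square aluminium blank and set it down, not dropped from above, in the square pocket so that it lies flat on the pocket's floor, and let go of it.

Things in the scene. Friction and masses are not known exactly. Their poses are not given: they have to be found in the camera images.
- square_blank: the large square blank: a plain aluminium block, 50 x 50 mm and 32 mm high, 0.15 to 0.3 kg, lying loose on the bench on a square face. Origin: centre of its underside; x and y square to its sides, z up. A small square blank (30 x 30 x 32 mm) and a spare round one (50 mm across, 32 mm high) lie on the bench near it and are not needed.
- square_die: the empty lower die: a steel block 120 x 120 x 28 mm, fixed to the bench, with a square pocket 62 x 62 mm, 10 mm deep, in the middle of its top, its mouth chamfered 4 mm. Origin: centre of its underside, on the bench; the pocket floor is 18 mm and the top 28 mm above it; x and y square to the sides of block and pocket, z up. A seated blank stands 22 mm out of it.
- round_die: the die that is already loaded: a steel block 120 x 120 x 28 mm, fixed to the bench, with a round pocket 62 mm across and 10 mm deep in the middle of its top. Origin at the centre of its underside, on the bench, z up. It may stand left or right of the other die.
- round_blank: the round aluminium blank already lying in the round die's pocket, 50 mm across and 32 mm high, 22 mm of it standing out of the pocket; loose, to be left there. Origin at the centre of its underside, z up.
Not all that is in view belongs to the job. What is shaped like the square_blank but green, pink or yellow is not meant.

How it is judged:
At the end, for the whole second after the job is handed in: The square blank is released, at rest and flat in the square pocket: underside within 3 mm of its floor, tilt under 4 degrees, within 12 mm of its centre and 18 degrees of square, any quarter turn. The round blank lies in its own pocket, within 15 mm of the centre and 5 mm of the floor (horizontal distance between square_blank and square_die below 0.012 m and z of square_blank in the frame of square_die between 0.015 and 0.021 m and angle between square_blank's own z axis and vertical below 0.07 rad and (angle between the x axis of square_blank and the x axis of square_die, either way round below 0.31 rad or angle between the x axis of square_blank and the y axis of square_die, either way round below 0.31 rad) and horizontal distance between round_blank and round_die below 0.015 m and z of round_blank in the frame of round_die below 0.023 m and linear speed of square_blank below 0.02 m/s); the robot touches nothing.
It fails at once if the round blank already loaded is knocked or taken out of its pocket (moved more than 20 mm) (distance of round_blank from where it was at the start of the episode above 0.02 m).
It fails at once if the square blank is dropped on the die from a height (falls freely over it faster than 0.8 m/s, a drop of more than about 30 mm) (horizontal distance between square_blank and square_die below 0.08 m and contact force between square_blank and the fingers below 0.05 N and linear speed of square_blank above 0.8 m/s).
It also fails if it takes over 35 s, if anything falls off the work surface, if the arm or the gripper's body presses on something with over 40 N, if the wrist force passes 120 N, or if a joint passes its speed limit or range.

### The arm

A 6-joint arm with a two-finger parallel gripper is mounted at the origin on the work surface. World frame = base frame: x ahead of the robot, y to its left, z up, the work surface at z = 0. Lengths are in m, angles in rad, forces in N, time in s.
With the tool pointing down it reaches from about 0.35 to 0.975 m from the base axis. Payload 4.9 kg.
Tool frame: the origin (TCP) lies at the very end of the fingers, on their centre line; the grasp point (between the pads) lies 19 mm behind it; z points along the fingers, y is the line along which they close (so a half turn about z gives the same grasp; the last joint's range is limited). The gripper opens to 85 mm and grips with 20 to 120 N. Pads are 22 mm wide; open, the fingers measure 114 mm over their backs; the gripper's body (76 mm by 85 mm) begins 54 mm behind the grasp point. The pads swing forward as they close: fully open they stand 13 mm farther back than shut.
Start: joints at [1.102, 0.053, 1.613, -0, 1.476, -0.119], TCP at [0.214, 0.587, 0.21] pointing down, gripper open.
Joint ranges: [-3.01, 3.01], [-1.01, 2.22], [0.06, 2.58], [-1.02, 4.17], [0.09, 2.62], [-3.14, 3.14]. Speed limits (rad/s): [2.57, 2.57, 3.14, 3.14, 3.14, 3.14].

### API

Orientations are given as a unit quaternion [w, x, y, z].
In Python, from plant import manip gives the robot as it stands.
- The arm moves only by the tool play_rows, never from a script. Its argument "series" is a list that holds one entry, the list of rows, each a list of 7 numbers: the shift along the world's x, y, z in m, then the turn, a rotation vector about the world's x, y, z in degrees, then the opening, from 0 (shut) to 1 (fully open). In form: [[[dx, dy, dz, rx, ry, rz, grip], ...]]. A call has 1 to 10 rows; each row shifts and turns the commanded pose from where the row before left it; what a row does not reach is not made up. A row lasts 1/10 s, in which the tool goes at most 50 mm and 8.59 degrees, less where a joint would pass 70% of its speed; a pose out of reach is approached as far as the arm can. A call with a gripper value outside its range is refused whole. The fingers move at their own pace and stop on an object; the grip force is fixed at half the most. Time passes only in rows, so rows that do not move let the fingers close. It gives the time, the measured TCP pose, the force, the opening and the grip force at its end, in the units of the state.
- manip.state(): the state, without advancing time (a new reading comes with each control period).
- manip.grab_frame(name): name is "scene" or "top"; returns a dict with "frame" (480x640x3 uint8, blue, green, red), "mtx" (3x3 intrinsics, pixels), "R" (3x3) and "t" (3): a world point X has camera coordinates R X + t. Camera axes: x right, y down, z forward; pixel columns grow to the right and rows downward; lengths in m; the calibration is good to about 2 mm. A picture is of the moment at which its call begins. There is no depth.
- manip.job_done(): hands the job in; it is judged then, once.
The state is a dict: "time": time; "joint_pos": joint angles; "joint_vel": joint speeds; "joint_efforts": joint torques, N m; "tool_pos": TCP position; "tool_rot": TCP orientation; "contact_force": force on the tool from outside, world axes, zero at the start; "ft_torque": the same for the moment, N m; "gripper_width": opening from 0.0 (shut) to 1.0 (fully open); "grasp_force": force on a finger pad.
Only numpy, scipy, OpenCV 4.12 (cv2) and the standard library are available. Lean on these libraries where they do the work, as an engineer would, in place of code of your own. Each camera call takes 0.05 s, during which the arm holds its last target. There are 200 camera calls.

## Working session

There is one attempt and no reset: what is moved stays moved. The work goes in short steps, Python scripts to look and compute and a tool call to move; the robot and the scene stay as the last step left them, time stands still between calls to the robot, and variables do not carry over. Pictures are saved under pics/ and viewed, at most 10 in all, crops included, and the job is handed in when it is done.

Besides the shell and the picture viewer there is one more tool, called after ">>>" by a JSON object that holds its "api" and its "payload". play_rows: Moves the arm, as the interface text tells. Its arguments: {"type":"object","properties":{"series":{"type":"array"}},"required":["series"]}

```bash
mkdir -p pics; cat > h.py <<'E'
import numpy as np, cv2, pickle
from plant import manip
def snap(cam,name):
    f=manip.grab_frame(cam); cv2.imwrite(f'pics/{name}.png',f['frame']); pickle.dump(f,open(f'pics/{name}.pkl','wb')); return f
def load(n): return pickle.load(open(f'pics/{n}.pkl','rb'))
def ray(f,uv):
    d=np.linalg.inv(f['mtx'])@[uv[0],uv[1],1]; R=np.array(f['R']); return -R.T@np.array(f['t']), R.T@d
def atz(f,uv,z):
    c,d=ray(f,uv); return c+d*(z-c[2])/d[2]
def tri(obs):
    A=np.zeros((3,3));b=np.zeros(3)
    for f,uv in obs:
        c,d=ray(f,uv); d=d/np.linalg.norm(d);P=np.eye(3)-np.outer(d,d);A+=P;b+=P@c
    return np.linalg.solve(A,b)
E
python3 - <<'E'
from h import *
for c in ('scene','top'):
    f=snap(c,c+'0'); print(c,(-np.array(f['R']).T@f['t']).round(3), np.array(f['R'])[2].round(2))
s=manip.state();print(s)
E
```

```text
scene [ 1.151 -0.347  0.715] [-0.67  0.35 -0.66]
top [0.356 0.007 0.704] [ 0.22 -0.03 -0.98]
{'time': 0.1, 'joint_pos': array([ 1.10195652e+00,  5.32985691e-02,  1.61416384e+00, -4.92979700e-06,
        1.47602619e+00, -1.19038477e-01]), 'joint_vel': array([ 9.68036047e-05, -9.58428480e-04, -3.19265605e-03, -1.11700275e-04,
        1.56567177e-03, -2.40432074e-04]), 'joint_efforts': array([ 9.23345215e-04, -3.94898486e+01, -3.71366215e+01, -2.70225208e-06,
        3.90272849e-03,  1.98830162e-05]), 'tool_pos': array([0.21393871, 0.58659035, 0.20897695]), 'tool_rot': array([-2.72301752e-04,  1.74010008e-01,  9.84743428e-01, -9.08021984e-04]), 'contact_force': array([-0.24261867, -0.47213253, -0.2594555 ]), 'ft_torque': array([0.01571434, 0.02432375, 0.0075169 ]), 'grasp_force': 0.0, 'gripper_width': 1.0004704480261588}
```

View pics/scene0.png

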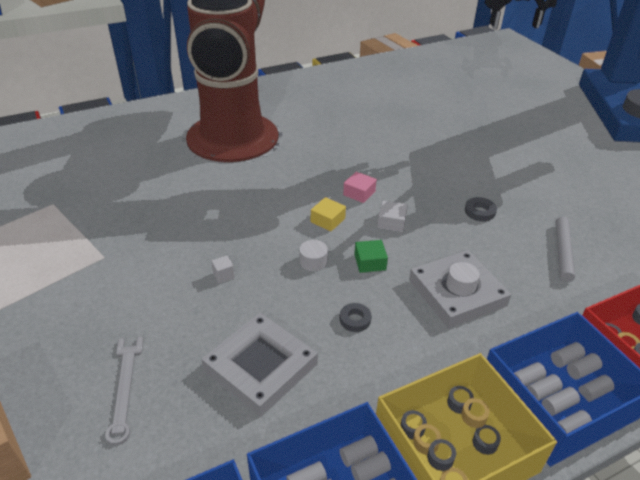

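View pics/top0.png

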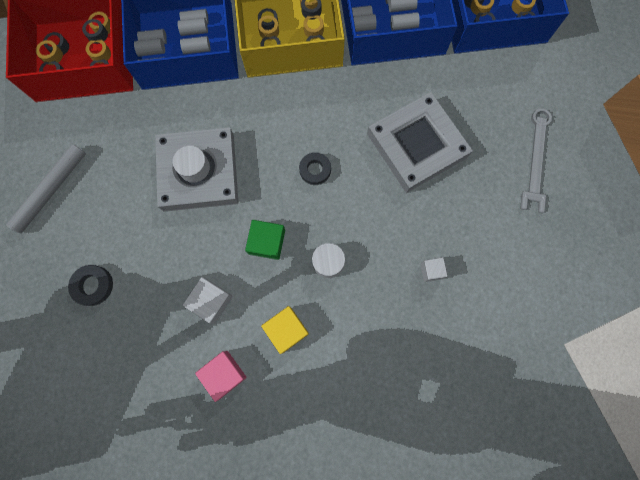

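The scene view shows the large blank at about (393,216) and the empty square die at (260,360). The top view shows them at (206,299) and (420,141). I'll enlarge both.

```bash
python3 - <<'E'
from h import *
def crop(n,u,v,w,h,k): return cv2.resize(load(n)['frame'][v:v+h,u:u+w],(w*k,h*k),interpolation=cv2.INTER_CUBIC)
a=np.hstack([crop('top0',170,265,80,60,5),crop('scene0',360,190,80,60,5)])
b=np.hstack([crop('top0',355,85,133,100,3),np.zeros((300,2,3),np.uint8),crop('scene0',195,305,133,100,3)])[:, :800]
cv2.imwrite('pics/m.png',np.vstack([a,b]))
E
```

```text
(no output)
```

View pics/m.png

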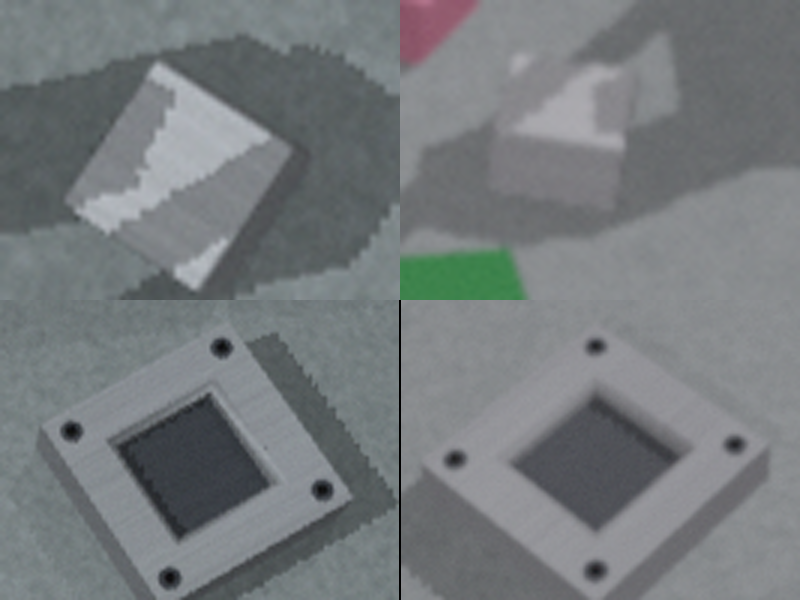

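The upper pair shows the blank's top face corners, at crop (156,63), (292,150), (197,290) and (68,200) from the top camera. The lower pair shows the die with its four bolt holes clear and the pocket empty.

```bash
python3 - <<'E'
from h import *
t,s=load('top0'),load('scene0')
m=lambda p,o,k,ox,oy:(np.array(p,float)-[ox,oy]+.5)/k-.5+o
bt=m([(156,63),(292,150),(197,290),(68,200)],[170,265],5,0,0)
bs=m([(515,57),(637,65),(622,148),(492,138)],[360,190],5,400,0)
dt=m([(222,347),(72,431),(170,578),(323,490)],[355,85],3,0,300)
ds=m([(596,346),(735,444),(596,571),(455,458)],[195,305],3,401,300)
for n,a,b in (('blank',bt,bs),('die',dt,ds)):
    c=tri([(t,a.mean(0)),(s,b.mean(0))]); print(n,'tri',c.round(4))
    z=0.032 if n=='blank' else 0.028
    for f,p in((t,a),(s,b)):
        P=np.array([atz(f,q,z) for q in p]); e=np.roll(P,-1,0)-P
        print(P[:,:2].round(4).tolist(),P.mean(0).round(4),np.linalg.norm(e,axis=1).round(4),(np.degrees(np.arctan2(e[:,1],e[:,0]))%90).round(1))
for n,p in dict(green=(265,238),yellow=(285,330),pink=(220,375),rdie=(195,167),spare=(328,260)).items(): print(n,atz(t,p,.03).round(3))
from scipy.spatial.transform import Rotation as R
q=manip.state()['tool_rot']; print(R.from_quat(np.roll(q,-1)).as_matrix().round(3))
E
```

```text
blank tri [0.4292 0.1732 0.0312]
[[0.4624, 0.1758], [0.4318, 0.1381], [0.3951, 0.1686], [0.4256, 0.204]] [0.4287 0.1716 0.032 ] [0.0486 0.0477 0.0467 0.0463] [51.  50.2 49.3 52.5]
[[0.3973, 0.1707], [0.4217, 0.2114], [0.463, 0.1784], [0.4372, 0.137]] [0.4298 0.1744 0.032 ] [0.0474 0.0528 0.0488 0.0522] [59.  51.4 58.1 49.7]
die tri [ 0.6405 -0.184   0.028 ]
[[0.704, -0.2101], [0.6658, -0.122], [0.5775, -0.1599], [0.6156, -0.2483]] [ 0.6407 -0.1851  0.028 ] [0.0961 0.096  0.0963 0.0963] [23.5 23.3 23.3 23.4]
[[0.5761, -0.1569], [0.6643, -0.1188], [0.7028, -0.2073], [0.6136, -0.2451]] [ 0.6392 -0.182   0.028 ] [0.0961 0.0964 0.0969 0.0959] [23.4 23.5 23.  23. ]
green [0.51  0.076 0.03 ]
yellow [0.371 0.061 0.03 ]
pink [0.321 0.159 0.03 ]
rdie [0.637 0.173 0.03 ]
spare [ 0.464 -0.014  0.03 ]
[[-0.939  0.343 -0.001]
 [ 0.343  0.939 -0.002]
 [ 0.    -0.002 -1.   ]]
```

Triangulation gives:

| Item | x (m) | y (m) | Top height (m) | Sides at |
|---|---|---|---|---|
| Blank | 0.429 | 0.173 | 0.031 | about 51° |
| Die | 0.640 | -0.1835 | 0.028 | 23.4° |

The heights match the text. The tool's y axis is now at 70°, so I turn it -19° while moving above the blank.

>>> {"api": "play_rows", "payload": {"series": [[[0.0215,-0.0415,-0.008,0,0,-1.9,1],[0.0215,-0.0415,-0.008,0,0,-1.9,1],[0.0215,-0.0415,-0.008,0,0,-1.9,1],[0.0215,-0.0415,-0.008,0,0,-1.9,1],[0.0215,-0.0415,-0.008,0,0,-1.9,1],[0.0215,-0.0415,-0.008,0,0,-1.9,1],[0.0215,-0.0415,-0.008,0,0,-1.9,1],[0.0215,-0.0415,-0.008,0,0,-1.9,1],[0.0215,-0.0415,-0.008,0,0,-1.9,1],[0.0215,-0.0415,-0.008,0,0,-1.9,1]]]}}

```text
time: 1.1
tool_pos: [0.4294, 0.1703, 0.1296]
tool_rot: [0.0, 0.335, 0.942, 0.0]
contact_force: [0.8, 1.0, -0.8]
gripper_width: 1.003
grasp_force: 0.0
```

>>> {"api": "play_rows", "payload": {"series": [[[0,0,-0.03,0,0,0,1],[0,0,-0.03,0,0,0,1],[0,0,0,0,0,0,1],[0,0,0,0,0,0,1]]]}}

```text
time: 1.5
tool_pos: [0.4286, 0.1721, 0.0698]
tool_rot: [-0.001, 0.334, 0.943, -0.0]
contact_force: [0.3, 0.7, 0.7]
gripper_width: 1.001
grasp_force: 0.0
```

```bash
python3 - <<'E'
from h import *
from scipy.spatial.transform import Rotation as R
s=manip.state(); M=R.from_quat(np.roll(s['tool_rot'],-1)).as_matrix()
print(s['time'],s['tool_pos'],M.round(3).tolist(),s['joint_pos'].round(2),np.degrees(np.arctan2(M[1,1],M[0,1])))
a=snap('scene','scene1')['frame'][110:290,290:530]
cv2.imwrite('pics/m1.png',cv2.resize(a,None,fx=3.3,fy=3.3,interpolation=cv2.INTER_CUBIC))
E
```

```text
1.5 [0.42859854 0.17207906 0.06982954] [[-0.777, 0.63, -0.002], [0.63, 0.777, -0.0], [0.001, -0.001, -1.0]] [ 0.22 -0.22  2.11 -0.    1.25 -0.67] 50.96777807237749
```

View pics/m1.png

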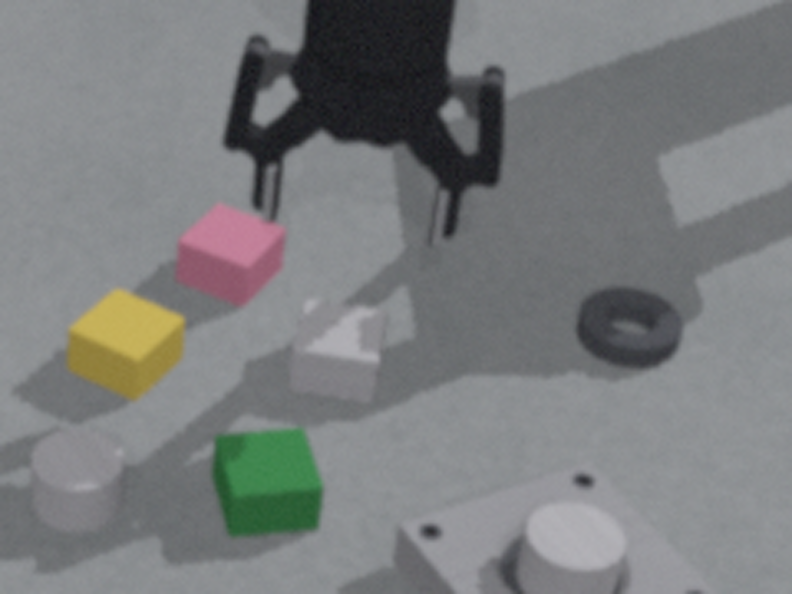

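The open fingers straddle the blank cleanly, with tips at crop (272,220) and (432,243), and the neighbours are clear of them. Next I check how high the tips really sit compared with the TCP.

```bash
python3 - <<'E'
from h import *
f=load('scene1'); p=manip.state()['tool_pos']
def proj(X):
    c=np.array(f['R'])@X+f['t']; u=f['mtx']@c; return u[:2]/u[2]
y=np.array([.63,.777,0])
for dz in (0,.006,.013,.02):
    print(dz,[((proj(p+[0,0,dz]+s*.0425*y)-[290,110]+.5)*3.3-.5).round(0) for s in (-1,1)])
E
```

```text
0 [array([270., 266.]), array([420., 288.])]
0.006 [array([271., 257.]), array([421., 279.])]
0.013 [array([272., 247.]), array([423., 269.])]
0.02 [array([273., 237.]), array([424., 259.])]
```

The visible tips sit about 30 mm above the TCP while open, and they swing forward as they close. I descend to TCP z ≈ 0.010, then close partway and look.

>>> {"api": "play_rows", "payload": {"series": [[[0,0.001,-0.02,0,0,0,1],[0,0,-0.02,0,0,0,1],[0,0,-0.01,0,0,0,1],[0,0,-0.01,0,0,0,0.75],[0,0,0,0,0,0,0.68],[0,0,0,0,0,0,0.68],[0,0,0,0,0,0,0.68]]]}}

```text
time: 2.25
tool_pos: [0.4301, 0.1734, 0.0112]
tool_rot: [0.001, 0.334, 0.943, 0.0]
contact_force: [-0.9, 0.5, 0.2]
gripper_width: 0.681
grasp_force: 0.0
```

```bash
python3 - <<'E'
from h import *
a=snap('scene','scene2')['frame'][150:250,330:460]; b=snap('top','top2')['frame'][240:340,140:270]
cv2.imwrite('pics/m2.png',cv2.resize(np.hstack([a,b]),None,fx=3,fy=3,interpolation=cv2.INTER_CUBIC))
f=load('scene2'); p=manip.state()['tool_pos']
def proj(X):
    c=np.array(f['R'])@X+f['t']; u=f['mtx']@c; return u[:2]/u[2]
y=np.array([.63,.777,0])
for dz in (0,.01,.02,.03):
    print(dz,[((proj(p+[0,0,dz]+s*.029*y)-[330,150]+.5)*3-.5).round(0) for s in (-1,1)])
E
```

```text
0 [array([141., 200.]), array([230., 214.])]
0.01 [array([142., 188.]), array([232., 202.])]
0.02 [array([143., 175.]), array([234., 189.])]
0.03 [array([145., 163.]), array([235., 177.])]
```

View pics/m2.png

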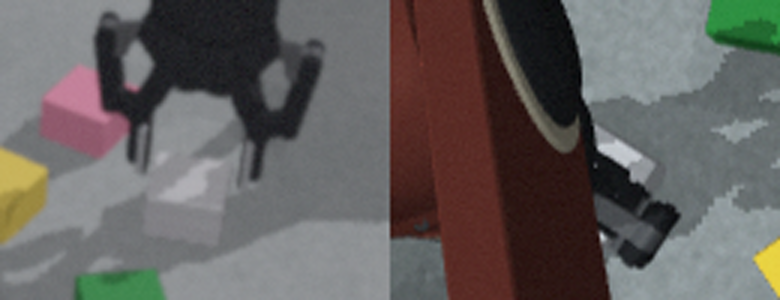

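The closing fingers straddle the blank. The right tip at (242,187) is about 20 mm above the TCP, so near z ≈ 0.032, level with the blank's top. I go lower in small steps, watching the force, then look closer.

>>> {"api": "play_rows", "payload": {"series": [[[-0.001,0,-0.003,0,0,0,0.68],[0,0,-0.003,0,0,0,0.66],[0,0,0,0,0,0,0.64],[0,0,0,0,0,0,0.64]]]}}

```text
time: 2.75
tool_pos: [0.428, 0.1731, 0.0039]
tool_rot: [-0.0, 0.334, 0.943, -0.0]
contact_force: [-0.8, -0.2, -0.4]
gripper_width: 0.641
grasp_force: 0.0
```

```bash
python3 - <<'E'
from h import *
a=snap('scene','scene3')['frame'][165:240,350:450]
f=load('scene3'); p=manip.state()['tool_pos']; a=cv2.resize(a,None,fx=8,fy=8,interpolation=cv2.INTER_CUBIC)
def proj(X):
    c=np.array(f['R'])@X+f['t']; u=f['mtx']@c; return ((u[:2]/u[2]-[350,165]+.5)*8-.5).round(0)
y=np.array([.63,.777,0]);x=np.array([.777,-.63,0])
for dz in (0,.01,.02,.03):
    print(dz,[proj(np.r_[p[:2],dz]+s*.0275*y+.011*x) for s in (-1,1)])
cv2.imwrite('pics/m3.png',cv2.convertScaleAbs(a,alpha=1.6))
E
```

```text
0 [array([207., 474.]), array([433., 509.])]
0.01 [array([211., 442.]), array([437., 477.])]
0.02 [array([214., 409.]), array([442., 444.])]
0.03 [array([217., 376.]), array([447., 412.])]
```

View pics/m3.png

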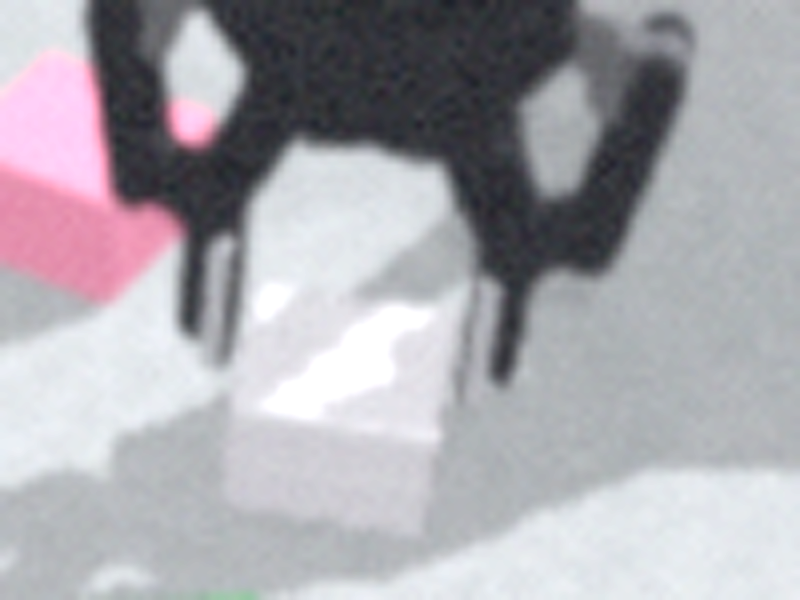

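The pad tips at (222,363) and (460,400) still look level with the blank's top. Triangulating the left knuckle from both views separates a height error from a sideways one.

```bash
python3 - <<'E'
from h import *
s,t=load('scene2'),load('top2')
for a,b in (((112,20),(672,212)),((130,115),(672,212)),((112,20),(640,262))):
    X=tri([(s,(330+a[0]/3,150+a[1]/3)),(t,(140+(b[0]-390)/3,240+b[1]/3))])
    d=X-[.4301,.1734,.0112]; c,r=ray(s,(330+a[0]/3,150+a[1]/3)); r/=np.linalg.norm(r)
    print(X.round(4),'tool x,y,up',(d@[.777,-.63,0]).round(4),(d@[.63,.777,0]).round(4),d[2].round(4),'miss',np.linalg.norm(np.cross(X-c,r)).round(4))
E
```

```text
[0.4015 0.1164 0.1493] tool x,y,up 0.0137 -0.0623 0.1381 miss 0.0073
[0.4074 0.1303 0.0796] tool x,y,up 0.0095 -0.0478 0.0684 miss 0.0083
[0.383  0.1312 0.1349] tool x,y,up -0.01 -0.0625 0.1237 miss 0.0045
```

The knuckle is centred, so the gripper really does sit about 25-30 mm higher than its nominal TCP. I keep lowering in small steps and watch for contact.

>>> {"api": "play_rows", "payload": {"series": [[[0,0,-0.002,0,0,0,0.66],[0,0,-0.002,0,0,0,0.66],[0,0,0,0,0,0,0.66]]]}}

```text
time: 3.1
tool_pos: [0.4279, 0.1731, -0.0003]
tool_rot: [-0.0, 0.334, 0.943, -0.0]
contact_force: [-0.2, -0.5, 0.2]
gripper_width: 0.662
grasp_force: 0.0
```

>>> {"api": "play_rows", "payload": {"series": [[[0,0,-0.003,0,0,0,0.66],[0,0,-0.003,0,0,0,0.66],[0,0,-0.002,0,0,0,0.66],[0,0,0,0,0,0,0.66]]]}}

```text
time: 3.5
tool_pos: [0.4278, 0.173, -0.0084]
tool_rot: [-0.0, 0.334, 0.943, -0.0]
contact_force: [0.3, 0.2, -0.7]
gripper_width: 0.66
grasp_force: 0.0
```

There is no contact at -8 mm, which confirms the offset of about 29 mm. At TCP z ≈ -0.013 the tips should be near z ≈ 0.016. That grips the upper half of the blank and leaves the tips clear of the die top when it is seated.

>>> {"api": "play_rows", "payload": {"series": [[[0,0,-0.002,0,0,0,0.66],[0,0,-0.003,0,0,0,0.66],[0,0,0,0,0,0,0.4],[0,0,0,0,0,0,0.4],[0,0,0,0,0,0,0.4],[0,0,0,0,0,0,0.4],[0,0,0,0,0,0,0.4]]]}}

```text
time: 4.2
tool_pos: [0.4279, 0.1731, -0.0131]
tool_rot: [-0.0, 0.334, 0.943, -0.0]
contact_force: [0.1, -0.4, -1.7]
gripper_width: 0.576
grasp_force: 64.4
```

```bash
python3 - <<'E'
from h import *
a=snap('scene','scene4')['frame'][165:240,350:450]
f=load('scene4'); p=manip.state()['tool_pos']; a=cv2.resize(a,None,fx=8,fy=8,interpolation=cv2.INTER_CUBIC)
def proj(X):
    c=np.array(f['R'])@X+f['t']; u=f['mtx']@c; return ((u[:2]/u[2]-[350,165]+.5)*8-.5).round(0)
y=np.array([.63,.777,0]);x=np.array([.777,-.63,0])
for dz in (0,.01,.02,.03):
    print(dz,[proj(np.r_[p[:2],dz]+s*.027*y+.011*x) for s in (-1,1)])
cv2.imwrite('pics/m4.png',cv2.convertScaleAbs(a,alpha=1.6))
E
```

```text
0 [array([209., 474.]), array([430., 508.])]
0.01 [array([212., 442.]), array([435., 476.])]
0.02 [array([215., 409.]), array([440., 444.])]
0.03 [array([219., 376.]), array([444., 411.])]
```

View pics/m4.png

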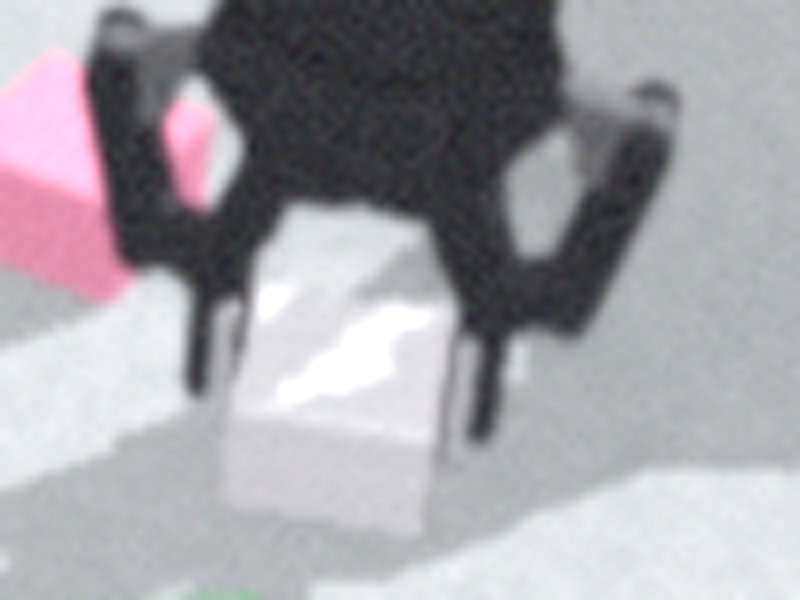

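The blank is gripped at opening 0.576 (about 49 mm) with 64 N. The right tip at (445,465) is about 13 mm above the bench. Lift and carry it to the die.

>>> {"api": "play_rows", "payload": {"series": [[[0,0,0.01,0,0,0,0.4],[0,0,0.02,0,0,0,0.4],[0,0,0.03,0,0,0,0.4],[0,0,0.03,0,0,0,0.4],[0,0,0.02,0,0,0,0.4],[0,0,0,0,0,0,0.4]]]}}

```text
time: 4.85
tool_pos: [0.4308, 0.1738, 0.1013]
tool_rot: [0.003, 0.334, 0.943, 0.002]
contact_force: [0.3, 1.2, -2.7]
gripper_width: 0.572
grasp_force: 64.3
```

>>> {"api": "play_rows", "payload": {"series": [[[0.012,-0.02,0,0,0,-2.7,0.4],[0.022,-0.037,0,0,0,-2.7,0.4],[0.025,-0.043,0,0,0,-2.7,0.4],[0.025,-0.043,0,0,0,-2.7,0.4],[0.026,-0.043,0,0,0,-2.7,0.4],[0.026,-0.043,0,0,0,-2.8,0.4],[0.026,-0.043,0,0,0,-2.8,0.4],[0.025,-0.043,0,0,0,-2.8,0.4],[0.015,-0.026,0,0,0,-2.8,0.4],[0.01,-0.016,0,0,0,-2.8,0.4]]]}}

```text
time: 5.85
tool_pos: [0.6395, -0.1856, 0.0949]
tool_rot: [-0.001, 0.55, 0.835, -0.0]
contact_force: [0.5, 0.7, -1.9]
gripper_width: 0.572
grasp_force: 64.1
```

>>> {"api": "play_rows", "payload": {"series": [[[0,0,-0.03,0,0,0,0.4],[0,0,-0.02,0,0,0,0.4],[0,0,0,0,0,0,0.4],[0,0,0,0,0,0,0.4]]]}}

```text
time: 6.25
tool_pos: [0.6386, -0.1827, 0.0455]
tool_rot: [-0.002, 0.549, 0.836, -0.0]
contact_force: [0.6, -0.4, -1.9]
gripper_width: 0.574
grasp_force: 63.9
```

```bash
python3 - <<'E'
from h import *
a=snap('scene','scene5')['frame'][280:430,170:370]; b=snap('top','top5')['frame'][50:200,340:500]
M=np.hstack([a,b]);print(M.shape)
cv2.imwrite('pics/m5.png',cv2.convertScaleAbs(cv2.resize(M,None,fx=2.2,fy=2.2,interpolation=cv2.INTER_CUBIC),alpha=1.4))
E
```

```text
(150, 360, 3)
```

View pics/m5.png

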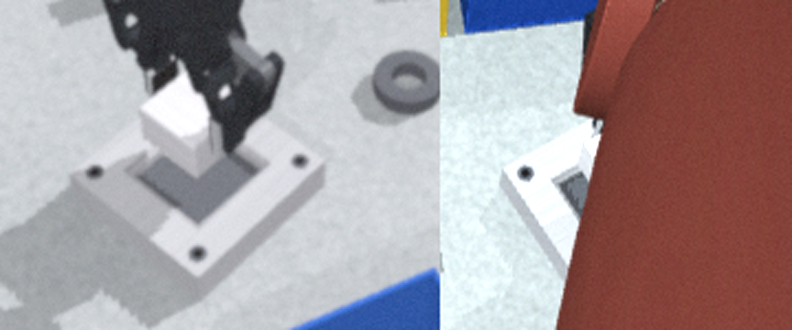

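The scene half shows the blank held square over the pocket, with its front bottom corner at (198,178) and its left bottom corner at (147,140). The top view is blocked by the arm. I check these corners against the expected seat.

```bash
python3 - <<'E'
from h import *
f=load('scene5')
for n,p,r in (('front',(198,178),(.0328,-.0125)),('left',(147,140),(-.0135,-.0323))):
    X=atz(f,(170+p[0]/2.2-.3,280+p[1]/2.2-.3),.0586); print(n,'implied centre',(X[:2]-r).round(4))
E
```

```text
front implied centre [ 0.638  -0.1803]
left implied centre [ 0.6419 -0.179 ]
```

The implied centre is within 2 mm of the die centre and the clearance is 6 mm, so I lower it and slow down at the end.

>>> {"api": "play_rows", "payload": {"series": [[[0.001,-0.001,-0.012,0,0,0,0.4],[0,0,-0.012,0,0,0,0.4],[0,0,-0.008,0,0,0,0.4],[0,0,-0.004,0,0,0,0.4],[0,0,-0.002,0,0,0,0.4],[0,0,0,0,0,0,0.4],[0,0,0,0,0,0,0.4]]]}}

```text
time: 7.05
tool_pos: [0.6411, -0.1844, 0.0095]
tool_rot: [0.0, 0.549, 0.836, 0.0]
contact_force: [-0.5, -0.2, -3.2]
gripper_width: 0.575
grasp_force: 64.2
```

>>> {"api": "play_rows", "payload": {"series": [[[0,0,-0.0015,0,0,0,0.4],[0,0,-0.001,0,0,0,0.4],[0,0,-0.001,0,0,0,0.4],[0,0,0,0,0,0,0.4]]]}}

```text
time: 7.45
tool_pos: [0.6407, -0.1842, 0.0054]
tool_rot: [-0.0, 0.549, 0.836, -0.0]
contact_force: [0.2, 0.0, -2.3]
gripper_width: 0.569
grasp_force: 64.2
```

>>> {"api": "play_rows", "payload": {"series": [[[0,0,-0.0005,0,0,0,0.4],[0,0,-0.0005,0,0,0,0.4],[0,0,0,0,0,0,0.4]]]}}

```text
time: 7.75
tool_pos: [0.6409, -0.1842, 0.0049]
tool_rot: [0.0, 0.549, 0.836, -0.0]
contact_force: [-1.1, 0.6, -0.5]
gripper_width: 0.574
grasp_force: 64.4
```

>>> {"api": "play_rows", "payload": {"series": [[[0,0,-0.0005,0,0,0,0.4],[0,0,0,0,0,0,0.4]]]}}

```text
time: 7.95
tool_pos: [0.641, -0.1843, 0.0049]
tool_rot: [0.0, 0.549, 0.836, -0.0]
contact_force: [-2.0, 1.4, 3.7]
gripper_width: 0.572
grasp_force: 64.9
```

Contact comes at z = 0.0049, just where the blank should be seated. I release it and retreat straight up.

>>> {"api": "play_rows", "payload": {"series": [[[0,0,0,0,0,0,0.7],[0,0,0,0,0,0,0.8],[0,0,0,0,0,0,0.8],[0,0,0,0,0,0,0.8],[0,0,0.01,0,0,0,0.8],[0,0,0.02,0,0,0,0.8],[0,0,0.04,0,0,0,1],[0,0,0.04,0,0,0,1],[0,0,0.04,0,0,0,1],[0,0,0.03,0,0,0,1]]]}}

```text
time: 8.95
tool_pos: [0.6418, -0.1846, 0.1885]
tool_rot: [0.002, 0.549, 0.836, 0.0]
contact_force: [0.1, -0.1, 0.1]
gripper_width: 0.994
grasp_force: 0.0
```

>>> {"api": "play_rows", "payload": {"series": [[[-0.03,0.03,0,0,0,0,1],[-0.03,0.03,0,0,0,0,1],[-0.03,0.03,0,0,0,0,1],[-0.02,0.03,0,0,0,0,1],[0,0,0,0,0,0,1],[0,0,0,0,0,0,1]]]}}

```text
time: 9.55
tool_pos: [0.5309, -0.064, 0.1851]
tool_rot: [0.001, 0.548, 0.836, 0.0]
contact_force: [0.1, -0.0, 0.3]
gripper_width: 0.996
grasp_force: 0.0
```

```bash
python3 - <<'E'
from h import *
a=snap('scene','scene6')['frame'][230:430,170:530]
cv2.imwrite('pics/m6.png',cv2.resize(a,None,fx=2.2,fy=2.2,interpolation=cv2.INTER_CUBIC))
E
```

```text
(no output)
```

View pics/m6.png

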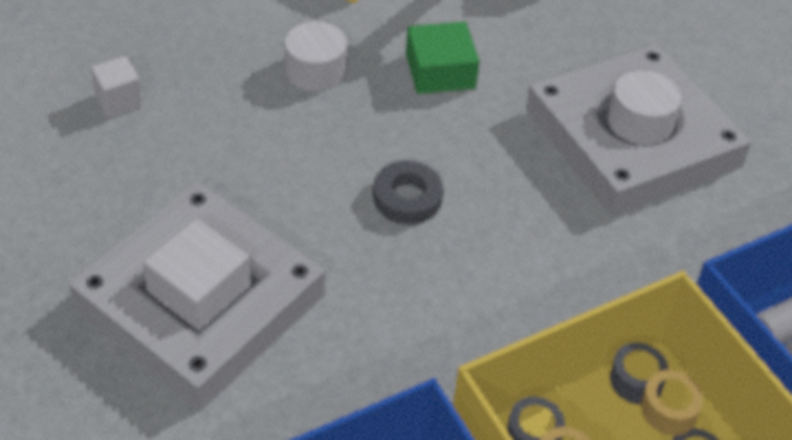

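The blank sits square, flat and centred in the pocket at (197,270), and the round blank at (645,105) is untouched. The gripper is clear of everything, so I hand in.

```bash
python3 -c "
from plant import manip
print(manip.job_done())"
```

```text
the job is handed in; nothing more can be done
None
```

The square blank is in the square pocket, released, and looked flat and centred in the last picture; the round die was not touched, and I handed the job in at about 9.6 s of the 35 s (no verdict was returned).

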